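# Switch on the coffee grinder under its splash guard

### The job

Switch the coffee grinder on: lift the hinged splash guard of the switch box that stands in front of the grinder, flip the toggle beneath fully over to its other side, then lower the guard fully shut again. The identical switch box in front of the hotplate with the jebena must stay off.

Things in the scene. Friction and masses are not known exactly. Their poses are not given: they have to be found in the camera images.
- grinder_switch: White box 110 (x) x 86 (y) x 30 mm high, fixed on an 18 mm thick wooden board, in front of the grinder (black plastic, 100 mm wide, 185 high, see-through hopper; its axis 190-220 mm from the origin along +x). Origin: centre of the underside; z up, x away from the robot, y left; turned up to 0.25 rad. A twin box stands before the round hotplate with the jebena; the pairs can swap sides.
- grinder_guard (a joint): Grey hood on that box, 84 (x) x 66 (y) x 50 mm high, open below, hinged along y at box x = +42, z = 30.5 mm. 0 = shut; grows as the tab rises and the hood swings up and back towards the grinder; stop at 1.75 rad. Stiff hinge: the 60 g hood stays at any angle and moves with under 2 N at the tab.
- grinder_guard_tab (a point): Grip point on the hood's flat pull tab, 28 mm out from the middle of its front wall. Tab 40 mm long, 10 thick (across box y), 16 high. Shut, it sticks out towards the robot, this point at box x = -70, y = 0, z = 66.5 mm; at 1.57 rad it points up. It moves in an arc about the hinge. Small cups, 46 mm high, stand around the box, 25 mm or more from it.
- grinder_toggle (a joint): Black toggle stick under the hood, 12 mm diameter, 44 mm from pivot to tip, swinging sideways (box y-z plane) about a pivot at box x = -8, y = 0, z = 30 mm. 0 = off, leaning 0.6 rad from upright to the right (-y); 1.2 = on, leaning 0.6 rad to the left (+y), against a stop. Starts at 0 to 0.15, stays where it is left, takes 1 to 2 N.
- grinder_toggle_tip (a point): Round end of that toggle stick: off at about box y = -25, z = 66 mm; on at y = +25, z = 66 mm; x = -8 mm.
- hotplate_toggle (a joint): The same toggle under the guard of the twin box in front of the hotplate; starts at 0 to 0.15 (off) and must stay off.

How it is judged:
By the outcome, as a careful person would: the job done as asked, in the order asked, and still so for the second after the job is handed in, with the robot touching nothing.
It also fails if it takes over 58 s, if anything falls off the work surface, if the arm or the gripper's body presses on something with over 40 N, if the wrist force passes 120 N, or if a joint passes its speed limit or range.

### The arm

A 6-joint arm with a two-finger parallel gripper is mounted at the origin on the work surface. World frame = base frame: x ahead of the robot, y to its left, z up, the work surface at z = 0. Lengths are in m, angles in rad, forces in N, time in s.
With the tool pointing down it reaches from about 0.375 to 0.825 m from the base axis. Payload 5.5 kg.
Tool frame: the origin (TCP) lies at the very end of the fingers, on their centre line; the grasp point (between the pads) lies 19 mm behind it; y points along the fingers, z is the direction in which the jaws open and shut, and the axes are right-handed (so a half turn about y gives the same grasp; the last joint's range is limited). The gripper opens to 85 mm and grips with 20 to 120 N. Pads are 22 mm wide; open, the fingers measure 114 mm over their backs; the gripper's body (76 mm by 85 mm) begins 54 mm behind the grasp point. The pads swing forward as they close: fully open they stand 13 mm farther back than shut.
Start: joints at [-1.302, 0.314, -0.047, 1.21, 0, 1.571], TCP at [0.159, -0.578, 0.231] pointing down, gripper open.
Joint ranges: [-2.67, 2.67], [-0.69, 1.73], [-1.03, 1.25], [-2.08, 2.16], [-1.42, 1.45], [-3.14, 3.14]. Speed limits (rad/s): [2.39, 2.39, 3.01, 3.14, 3.14, 3.14].

### API

Orientations are given as [roll, pitch, yaw] about the fixed x, y, z axes, in that order (R = Rz(yaw) Ry(pitch) Rx(roll)).
In Python, from cell import ctrl, imaging gives the robot as it stands.
- The arm moves only by the tool play_rows, never from a script. Its argument "moves" is a list of rows, each an object with "offset": the shift along the tool's x, y, z in units of 250 mm (1.0 is 250 mm), a list of three; "angular": the turn, a rotation vector about the tool's x, y, z in units of 45 degrees (1.0 is 45 degrees), a list of three. In form: [{"offset": [tx, ty, tz], "angular": [ax, ay, az]}, ...]. A call has 1 to 20 rows; each row shifts and turns the commanded pose from where the row before left it, along the tool's axes as they then stand; what a row does not reach is not made up. A row lasts 1/10 s, in which the tool goes at most 50 mm and 8.59 degrees, less where a joint would pass 70% of its speed; a pose out of reach is approached as far as the arm can. A call with a number of a shift or a turn outside -1 to 1 is refused whole. A call with a gripper value outside its range is refused whole. "hand" is the gripper's target within -1 to 1 (shut at 1, half-way at 0, fully open at -1), set as the call begins (left out, the last holds). The fingers move at their own pace and stop on an object; "newtons" is the grip in N (left out, the last holds). Time passes only in rows, so rows that do not move let the fingers close. It gives the time, the measured TCP pose, the force and the opening at its end, in the units of the state.
- ctrl.read_state(): the state, without advancing time (a new reading comes with each control period).
- imaging.grab_frame(name): name is "scene" or "top" or "wrist"; returns (picture, depth): 480x640x3 uint8, blue, green, red; 480x640 float32, m along the optical axis (not along the pixel's ray), 0 where there is no reading.
- imaging.camera_model(name): a dict with "vertical_fov" (degrees; the focal length in pixels is half the picture's height over the tangent of half this angle, whatever the lens; pixels are square), "cx", "cy" (the principal point, pixels), "D" ([k1, k2, p1, p2, k3] as OpenCV has them; the pictures are not rectified), "extrinsics" (4x4, takes a point from camera to world coordinates); the wrist camera has in their place "T_tool_cam" (4x4, takes a point from camera to tool coordinates, whose origin is the TCP and whose axes are the tool frame's). Camera axes: x right, y up, looking along -z (the intrinsics and any distortion apply to the point x, -y, -z); pixel columns grow to the right and rows downward; lengths in m; the calibration is good to about 2 mm. A picture is of the moment at which its call begins: read the wrist's pose just before it. camera_model takes no time and is no camera call.
- ctrl.hand_in(): hands the job in, once; it reports no verdict.
The state is a dict: "time": time; "joint_pos": joint angles; "joint_velocities": joint speeds; "tau": joint torques, N m; "position": TCP position; "tcp_rot": TCP orientation; "force": force on the tool from outside, world axes, zero at the start; "moment": the same for the moment, N m; "opening": finger opening in m.
Only numpy, scipy, OpenCV 4.12 (cv2) and the standard library are available. Lean on these libraries where they do the work, as an engineer would, in place of code of your own. Each camera call takes 0.05 s, during which the arm holds its last target. There are 200 camera calls.

## Working session

There is one attempt and no reset: what is moved stays moved. The work goes in short steps, Python scripts to look and compute and a tool call to move; the robot and the scene stay as the last step left them, time stands still between calls to the robot, and variables do not carry over. Pictures are saved under pics/ and viewed, about 8 in all and at most 12, crops included, and the job is handed in when it is done.

Besides the shell and the picture viewer there is one more tool, called as name(argument=value, ...) on one line, values as JSON. play_rows: Moves the arm, as the interface text tells. Its arguments: {"type":"object","properties":{"moves":{"type":"array","items":{"type":"object","properties":{"offset":{"type":"array","items":{"type":"number","minimum":-1,"maximum":1}},"angular":{"type":"array","items":{"type":"number","minimum":-1,"maximum":1}}}}},"hand":{"type":"number"},"newtons":{"type":"number"}},"required":["moves"]}

```bash
ls; mkdir -p pics
cat > h.py <<'E'
import numpy as np, cv2, sys
sys.path.insert(0,'.')
from cell import ctrl, imaging
from scipy.spatial.transform import Rotation as R
def grab(name):
    s=ctrl.read_state(); im,d=imaging.grab_frame(name); m=imaging.camera_model(name)
    if 'extrinsics' in m: T=np.array(m['extrinsics'])
    else:
        W=np.eye(4); W[:3,:3]=R.from_euler('xyz',s['tcp_rot']).as_matrix(); W[:3,3]=s['position']
        T=W@np.array(m['T_tool_cam'])
    return im,d,m,T
def cloud(d,m,T):
    f=240/np.tan(np.radians(m['vertical_fov'])/2)
    K=np.array([[f,0,m['cx']],[0,f,m['cy']],[0,0,1]])
    v,u=np.mgrid[0:480,0:640]
    p=cv2.undistortPoints(np.stack([u,v],-1).reshape(-1,1,2).astype(np.float64),K,np.array(m['D'],float)).reshape(480,640,2)
    P=np.stack([p[...,0]*d,-p[...,1]*d,-d],-1)
    return P@T[:3,:3].T+T[:3,3]
E
python3 - <<'E'
from h import *
print(ctrl.read_state())
for n in ['scene','top']:
    im,d,m,T=grab(n); cv2.imwrite(f'pics/{n}1.png',im); np.savez(f'{n}1.npz',im=im,P=cloud(d,m,T),d=d); print(n,m['D'],T[:3,3])
print(imaging.camera_model('wrist'))
E
```

```text
pics
{'time': 0.0, 'joint_pos': array([-1.30201071e+00,  3.14172150e-01, -4.80782144e-02,  1.21021816e+00,
        5.09644377e-05,  1.57081197e+00]), 'joint_velocities': array([-1.94299515e-03, -1.30512460e-03, -3.71185173e-04, -8.76542653e-04,
       -2.67483100e-05, -4.83566095e-04]), 'tau': array([ 3.57147874e-03, -5.39587176e+01,  3.39751375e+01,  1.92122720e-02,
        2.96158205e-04, -3.82990578e-06]), 'position': array([ 0.15919751, -0.57788832,  0.23046725]), 'tcp_rot': array([-1.57246853e+00,  5.09382072e-05, -2.87282277e+00]), 'force': array([ 0.67846327,  1.2586003 , -0.2868251 ]), 'moment': array([-0.02035852,  0.01908556,  0.01696437]), 'opening': 0.08533747560143173}
scene [-0.10716802  0.          0.          0.          0.        ] [ 1.01178822 -0.10349542  0.50929765]
top [-0.12252223  0.          0.          0.          0.        ] [ 0.41933007 -0.0301433   0.83248708]
{'vertical_fov': 58.81469000836408, 'cx': 323.15714919954206, 'cy': 235.89372361422323, 'D': array([-0.09267777,  0.        ,  0.        ,  0.        ,  0.        ]), 'T_tool_cam': array([[ 3.54913294e-04, -9.53011181e-01, -3.02934915e-01,
        -7.77700646e-02],
       [-3.23933571e-04,  3.02934809e-01, -9.53011226e-01,
        -1.43728497e-01],
       [ 9.99999885e-01,  4.36367143e-04, -2.01196724e-04,
         3.27329626e-04],
       [ 0.00000000e+00,  0.00000000e+00,  0.00000000e+00,
         1.00000000e+00]])}
```

View pics/top1.png

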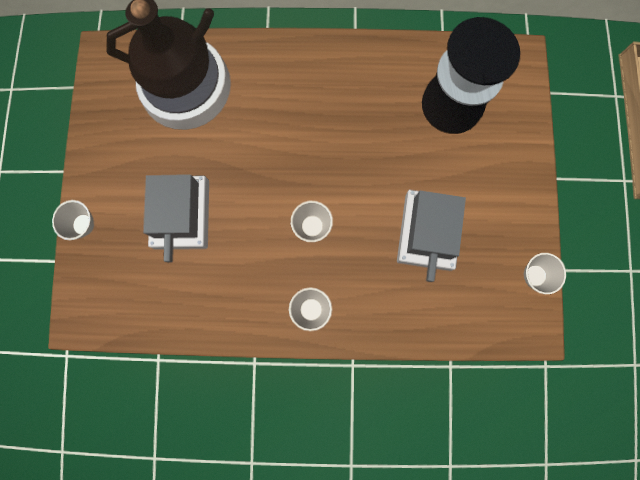

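View pics/scene1.png

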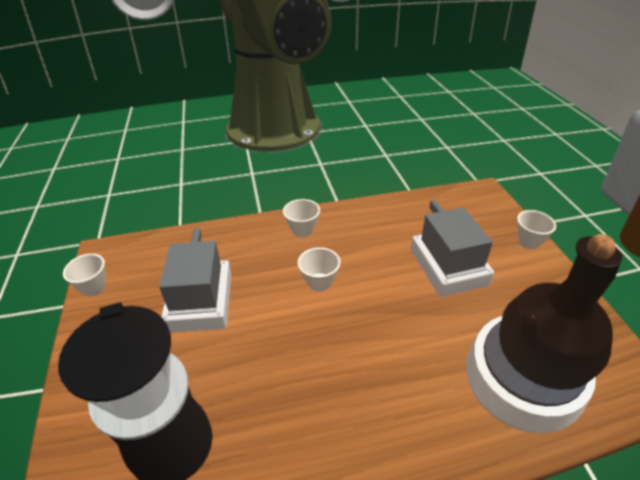

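Run:
```python
from h import *
D=np.load('top1.npz'); P=D['P']
sub=P[180:290,385:480].reshape(-1,3)
print('board z',np.median(P[280:300,340:400,2]))
def rect(lo,hi):
    q=sub[(sub[:,2]>lo)&(sub[:,2]<hi)]; r=cv2.minAreaRect((q[:,:2]*1000).astype(np.float32)); print(len(q),r,q.mean(0)); return r
rect(.094,.104); rect(.042,.054); rect(.078,.092)
for c in [(432,230),(432,270),(430,275),(432,262),(452,266),(410,200)]: print(c,P[c[1],c[0]])
# cups / grinder
for n,(u0,u1,v0,v1) in dict(c1=(290,335,200,243),c2=(287,333,287,332),c3=(524,568,252,296)).items():
    q=P[v0:v1,u0:u1].reshape(-1,3); q=q[q[:,2]>.05]; print(n,q.mean(0), q[:,2].max())
q=P[10:140,410:530].reshape(-1,3); q=q[q[:,2]>.15];print('grinder',q.min(0),q.max(0))
```

```text
board z 0.016402355045290085
2728 ((555.3338012695312, -188.59783935546875), (66.45326232910156, 85.56665802001953), 81.94784545898438) [ 0.55503004 -0.18819507  0.09676373]
963 ((555.3165283203125, -188.40896606445312), (86.06719970703125, 109.22321319580078), 81.92987060546875) [ 0.53840134 -0.16663527  0.04618037]
350 ((535.8128662109375, -169.1836395263672), (118.68354797363281, 52.2503662109375), 30.076509475708008) [ 0.5126201  -0.17457092  0.08744219]
(432, 230) [ 0.54449625 -0.17860166  0.09690702]
(432, 270) [ 0.48925984 -0.1791247   0.09059172]
(430, 275) [ 0.4823445  -0.17643397  0.08966486]
(432, 262) [ 0.50053094 -0.17945064  0.08962234]
(452, 266) [ 0.49965945 -0.21763427  0.04731454]
(410, 200) [ 0.59750688 -0.15586939  0.04923469]
c1 [ 0.56315874 -0.00847557  0.06847892] 0.8324870834228999
c2 [ 0.43302234 -0.00919292  0.07381354] 0.8324870834228999
c3 [ 0.48942232 -0.35233645  0.07642743] 0.8324870834228999
grinder [ 0.41933007 -0.27850205  0.15010859] [ 0.81287279 -0.0301433   0.83248708]
```

play_rows(hand=-1, newtons=25, moves=[{"angular": [0,-0.19,0]},{"angular": [0,-0.19,0]},{"angular": [0,-0.19,0]},{"angular": [0,-0.19,0]},{"angular": [0,-0.19,0]},{"angular": [0,-0.19,0]},{"angular": [0,-0.19,0]},{"angular": [0,-0.19,0]},{"angular": [0,-0.19,0]},{"angular": [0,-0.19,0]},{"angular": [0,-0.19,0]},{"angular": [0,-0.19,0]},{"angular": [0,-0.19,0]},{"angular": [0,-0.19,0]},{"angular": [0,-0.19,0]},{"angular": [0,-0.19,0]},{"angular": [0,-0.19,0]},{"angular": [0,-0.19,0]},{"angular": [0,-0.06,0]},{"angular": [0,0,0]}])

```text
invalid input
```

```bash
cat >> h.py <<'E'
YAW=np.radians(-8.05); C=np.array([.5553,-.1885,.018])
def bx(p): # box mm -> world m
    return C+R.from_euler('z',YAW).apply(np.array(p,float))/1000
def inbox(w): return R.from_euler('z',-YAW).apply(np.array(w)-C)*1000
def delta(pbox): # tool-frame offset units for TCP to box point
    s=ctrl.read_state(); Rt=R.from_euler('xyz',s['tcp_rot'])
    return Rt.inv().apply(bx(pbox)-s['position'])/.25
def st():
    s=ctrl.read_state(); print('t',round(s['time'],2),'box',inbox(s['position']).round(1),'rpy',s['tcp_rot'].round(3),'F',s['force'].round(1),'open',round(s['opening'],4),'q',s['joint_pos'].round(2))
E
python3 - <<'E'
from h import *
st(); print(delta([-70,0,140]).round(3))
E
```

```text
t 0.1 box [-337.7 -441.1  212.5] rpy [-1.572 -0.    -2.873] F [-0.2  0.   0.4] open 0.0856 q [-1.3   0.31 -0.05  1.21 -0.    1.57]
[-1.684  0.292 -1.192]
```

play_rows(hand=-1, newtons=25, moves=[{"offset": [0,0,0],"angular": [0,-0.19,0]},{"offset": [0,0,0],"angular": [0,-0.19,0]},{"offset": [0,0,0],"angular": [0,-0.19,0]},{"offset": [0,0,0],"angular": [0,-0.19,0]},{"offset": [0,0,0],"angular": [0,-0.19,0]},{"offset": [0,0,0],"angular": [0,-0.19,0]},{"offset": [0,0,0],"angular": [0,-0.19,0]},{"offset": [0,0,0],"angular": [0,-0.19,0]},{"offset": [0,0,0],"angular": [0,-0.19,0]},{"offset": [0,0,0],"angular": [0,-0.19,0]},{"offset": [0,0,0],"angular": [0,-0.19,0]},{"offset": [0,0,0],"angular": [0,-0.19,0]},{"offset": [0,0,0],"angular": [0,-0.19,0]},{"offset": [0,0,0],"angular": [0,-0.19,0]},{"offset": [0,0,0],"angular": [0,-0.19,0]},{"offset": [0,0,0],"angular": [0,-0.19,0]},{"offset": [0,0,0],"angular": [0,-0.19,0]},{"offset": [0,0,0],"angular": [0,-0.19,0]},{"offset": [0,0,0],"angular": [0,-0.06,0]},{"offset": [0,0,0],"angular": [0,0,0]}])

```text
time: 2.1
position: [0.1593, -0.5781, 0.2308]
tcp_rot: [-1.57, 0.0, -0.14]
force: [-0.4, 0.4, -0.1]
opening: 0.0851
```

Run:
```python
from h import *
st(); print(delta([-70,0,140]).round(3))
```

```text
t 2.1 box [-337.6 -441.3  212.8] rpy [-1.57  0.   -0.14] F [-0.4  0.4 -0.1] open 0.0851 q [-1.3   0.31 -0.05  1.21  0.   -1.16]
[1.072 0.292 1.764]
```

play_rows(moves=[{"offset": [0.089,0.024,0.147],"angular": [0,0,0]},{"offset": [0.089,0.024,0.147],"angular": [0,0,0]},{"offset": [0.089,0.024,0.147],"angular": [0,0,0]},{"offset": [0.089,0.024,0.147],"angular": [0,0,0]},{"offset": [0.089,0.024,0.147],"angular": [0,0,0]},{"offset": [0.089,0.024,0.147],"angular": [0,0,0]},{"offset": [0.089,0.024,0.147],"angular": [0,0,0]},{"offset": [0.089,0.024,0.147],"angular": [0,0,0]},{"offset": [0.089,0.024,0.147],"angular": [0,0,0]},{"offset": [0.089,0.024,0.147],"angular": [0,0,0]},{"offset": [0.089,0.024,0.147],"angular": [0,0,0]},{"offset": [0.089,0.024,0.147],"angular": [0,0,0]},{"offset": [0,0,0],"angular": [0,0,0]},{"offset": [0,0,0],"angular": [0,0,0]}])

```text
time: 3.5
position: [0.4851, -0.1781, 0.1589]
tcp_rot: [-1.571, 0.001, -0.138]
force: [-0.1, -0.0, -0.3]
opening: 0.0854
```

Run:
```python
from h import *
st(); print(delta([-70,0,48]).round(3))
im,d,m,T=grab('wrist'); cv2.imwrite('pics/w1.png',im)
P=cloud(d,m,T); Q=((P-C)@R.from_euler('z',YAW).as_matrix())*1000
r=Q.reshape(-1,3)
g=r[(abs(r[:,0]+72)<20)&(abs(r[:,1])<25)&(r[:,2]>64)&(r[:,2]<85)]
print(len(g),g.min(0),g.max(0),np.median(g,0))
g=r[(abs(r[:,0])<60)&(abs(r[:,1])<50)&(r[:,2]>76)&(r[:,2]<86)]; print(cv2.minAreaRect(g[:,:2].astype(np.float32)),np.median(g[:,2]))
```

```text
t 3.5 box [-71.    0.5 140.9] rpy [-1.571e+00  1.000e-03 -1.380e-01] F [-0.1 -0.  -0.3] open 0.0854 q [-0.35  0.2  -0.36  1.01 -0.   -0.21]
[ 0.004  0.371 -0.002]
1087 [-82.45461434  -5.70658855  64.00716666] [-52.00165614   4.33196949  77.94280327] [-69.42971757  -0.46014324  75.36055227]
((-8.147224426269531, -0.8019027709960938), (103.15559387207031, 66.33765411376953), 0.423561692237854) 81.73248699311642
```

View pics/w1.png

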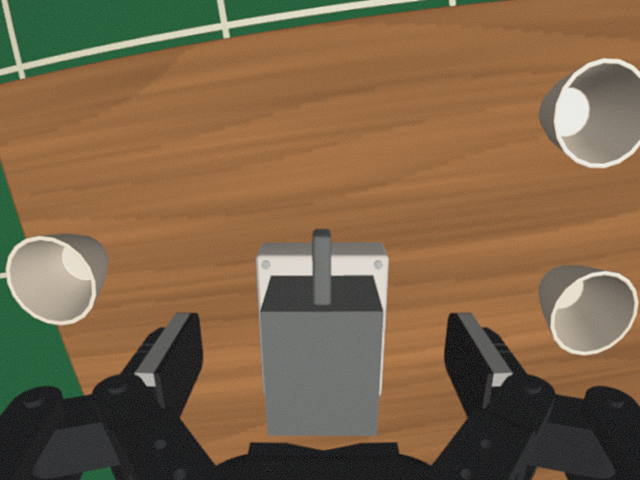

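play_rows(moves=[{"offset": [0.001,0.093,0],"angular": [0,0,0]},{"offset": [0.001,0.093,0],"angular": [0,0,0]},{"offset": [0.001,0.093,0],"angular": [0,0,0]},{"offset": [0.001,0.091,-0.003],"angular": [0,0,0]},{"offset": [0,0,0],"angular": [0,0,0]}])

```text
time: 4.05
position: [0.4828, -0.1803, 0.0644]
tcp_rot: [-1.57, 0.005, -0.143]
force: [-1.0, 0.4, -0.1]
opening: 0.0855
```

play_rows(hand=1, newtons=25, moves=[{"offset": [0,0,0],"angular": [0,0,0]},{"offset": [0,0,0],"angular": [0,0,0]},{"offset": [0,0,0],"angular": [0,0,0]},{"offset": [0,0,0],"angular": [0,0,0]},{"offset": [0,0,0],"angular": [0,0,0]},{"offset": [0,0,0],"angular": [0,0,0]},{"offset": [0,0,0],"angular": [0,0,0]},{"offset": [0,0,0],"angular": [0,0,0]},{"offset": [0,0,0],"angular": [0,0,0]},{"offset": [0,0,0],"angular": [0,0,0]}])

```text
time: 5.05
position: [0.4864, -0.1794, 0.0673]
tcp_rot: [-1.57, -0.001, -0.139]
force: [-0.7, 2.6, 5.1]
opening: 0.0094
```

Run:
```python
from h import *
st()
# arc waypoints: grip point minus 19 in z, per 0.1 rad, tool units
p=inbox(ctrl.read_state()['position'])[[0,2]]; 
a0=np.arctan2(36,-112)
def g(t):
    r=np.array([-112,36.]); c,s=np.cos(t),np.sin(t); return np.array([c*r[0]+s*r[1], -s*r[0]+c*r[1]])
ts=np.linspace(0,1.6,17)
w=np.array([g(t) for t in ts]); dd=np.diff(w,axis=0)/250
for t,a,b in zip(ts[1:],dd,w[1:]): print(round(t,2),'x %.3f y %.3f'%(a[0],-a[1]),(b+[42,30.5]).round(0))
```

```text
t 5.05 box [-69.5  -0.7  49.3] rpy [-1.57e+00 -1.00e-03 -1.39e-01] F [-0.7  2.6  5.1] open 0.0094 q [-0.35  0.29 -0.48  0.8   0.   -0.21]
0.1 x 0.017 y -0.044 [-66.  78.]
0.2 x 0.021 y -0.042 [-61.  88.]
0.3 x 0.025 y -0.040 [-54.  98.]
0.4 x 0.029 y -0.037 [-47. 107.]
0.5 x 0.032 y -0.034 [-39. 116.]
0.6 x 0.036 y -0.031 [-30. 123.]
0.7 x 0.039 y -0.027 [-20. 130.]
0.8 x 0.041 y -0.023 [-10. 136.]
0.9 x 0.043 y -0.019 [  1. 141.]
1.0 x 0.045 y -0.014 [ 12. 144.]
1.1 x 0.046 y -0.010 [ 23. 147.]
1.2 x 0.047 y -0.005 [ 35. 148.]
1.3 x 0.047 y -0.000 [ 47. 148.]
1.4 x 0.047 y 0.004 [ 58. 147.]
1.5 x 0.046 y 0.009 [ 70. 145.]
1.6 x 0.045 y 0.013 [ 81. 141.]
```

play_rows(moves=[{"offset": [0.017,-0.044,0],"angular": [0,0,0]},{"offset": [0.021,-0.042,0],"angular": [0,0,0]},{"offset": [0.025,-0.04,0],"angular": [0,0,0]},{"offset": [0.029,-0.037,0],"angular": [0,0,0]},{"offset": [0.032,-0.034,0],"angular": [0,0,0]},{"offset": [0.036,-0.031,0],"angular": [0,0,0]},{"offset": [0,0,0],"angular": [0,0,0]},{"offset": [0,0,0],"angular": [0,0,0]}])

```text
time: 5.85
position: [0.5268, -0.1851, 0.125]
tcp_rot: [-1.57, -0.002, -0.139]
force: [0.3, 4.3, 2.5]
opening: 0.0093
```

Run:
```python
from h import *
st()
im,d,m,T=grab('scene'); cv2.imwrite('pics/s2.png',im)
```

```text
t 5.85 box [-28.7  -0.6 107. ] rpy [-1.57  -0.002 -0.139] F [0.3 4.3 2.5] open 0.0093 q [-0.34  0.3  -0.32  0.95  0.   -0.2 ]
```

View pics/s2.png

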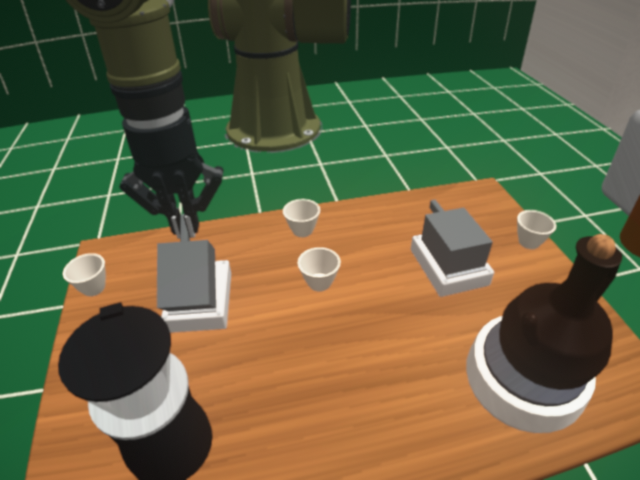

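play_rows(moves=[{"offset": [0.039,-0.027,0],"angular": [0,0,0]},{"offset": [0.041,-0.023,0],"angular": [0,0,0]},{"offset": [0.043,-0.019,0],"angular": [0,0,0]},{"offset": [0.045,-0.014,0],"angular": [0,0,0]},{"offset": [0.046,-0.01,0],"angular": [0,0,0]},{"offset": [0.047,-0.005,0],"angular": [0,0,0]},{"offset": [0.047,0,0],"angular": [0,0,0]},{"offset": [0.047,0.004,0],"angular": [0,0,0]},{"offset": [0.046,0.009,0],"angular": [0,0,0]},{"offset": [0.045,0.013,0],"angular": [0,0,0]},{"offset": [0,0,0],"angular": [0,0,0]},{"offset": [0,0,0],"angular": [0,0,0]}])

```text
time: 7.1
position: [0.637, -0.2003, 0.1422]
tcp_rot: [-1.57, -0.001, -0.139]
force: [2.0, 5.7, -2.3]
opening: 0.0091
```

play_rows(hand=0.2, moves=[{"offset": [0,0,0],"angular": [0,0,0]},{"offset": [0,0,0],"angular": [0,0,0]},{"offset": [0,0,0],"angular": [0,0,0]},{"offset": [0,0,0],"angular": [0,0,0]},{"offset": [0,0,0],"angular": [0,0,0]}])

```text
time: 7.6
position: [0.636, -0.2012, 0.142]
tcp_rot: [-1.571, -0.0, -0.14]
force: [-0.4, -0.4, -0.8]
opening: 0.0342
```

Run:
```python
from h import *
st(); print(delta([78,0,175]).round(3),delta([-8,-50,175]).round(3))
im,d,m,T=grab('scene'); cv2.imwrite('pics/s3.png',im)
```

```text
t 7.6 box [ 81.7  -1.2 124. ] rpy [-1.571 -0.    -0.14 ] F [-0.4 -0.4 -0.8] open 0.0342 q [-0.31  0.48 -0.01  1.08 -0.   -0.17]
[-0.015 -0.204  0.005] [-0.359 -0.204 -0.195]
```

View pics/s3.png

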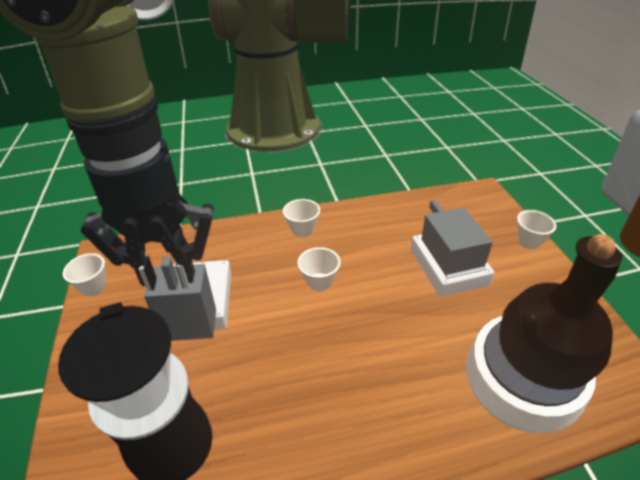

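play_rows(moves=[{"offset": [0,-0.07,0],"angular": [0,0,0]},{"offset": [0,-0.07,0],"angular": [0,0,0]},{"offset": [0,-0.065,0],"angular": [0,0,0]},{"offset": [-0.09,0,-0.05],"angular": [0,0,0]},{"offset": [-0.09,0,-0.05],"angular": [0,0,0]},{"offset": [-0.09,0,-0.05],"angular": [0,0,0]},{"offset": [-0.089,0,-0.065],"angular": [0,0,0]},{"offset": [0,0,0],"angular": [0,0,0]}])

```text
time: 8.45
position: [0.537, -0.2428, 0.1933]
tcp_rot: [-1.571, 0.001, -0.142]
force: [-0.9, 0.5, -0.1]
opening: 0.0338
```

play_rows(hand=1, moves=[{"offset": [0,0,0],"angular": [0,0,0]},{"offset": [0,0,0],"angular": [0,0,0]},{"offset": [0,0,0],"angular": [0,0,0]},{"offset": [0,0,0],"angular": [0,0,0]}])

```text
time: 8.85
position: [0.5403, -0.2412, 0.1929]
tcp_rot: [-1.571, 0.0, -0.139]
force: [-0.0, 0.1, 0.7]
opening: 0.0003
```

Run:
```python
from h import *
st(); print(delta([-8,-55,48]).round(3))
im,d,m,T=grab('wrist'); cv2.imwrite('pics/w2.png',im); np.savez('w2.npz',P=(cloud(d,m,T)-C)@R.from_euler('z',YAW).as_matrix()*1000)
P=np.load('w2.npz')['P'].reshape(-1,3)
g=P[(abs(P[:,0]+8)<12)&(abs(P[:,1])<40)&(P[:,2]>50)&(P[:,2]<80)]
print(len(g),g.min(0),g.max(0),g.mean(0))
```

```text
t 8.85 box [ -7.5 -54.3 174.9] rpy [-1.571  0.    -0.139] F [-0.   0.1  0.7] open 0.0003 q [-0.42  0.32 -0.13  1.12  0.   -0.28]
[-0.002  0.508 -0.003]
478 [-14.08391304 -23.75855459  50.10288066] [-2.30089711 -4.07301082 72.18705506] [ -9.69017033 -15.21972632  64.25649849]
```

View pics/w2.png

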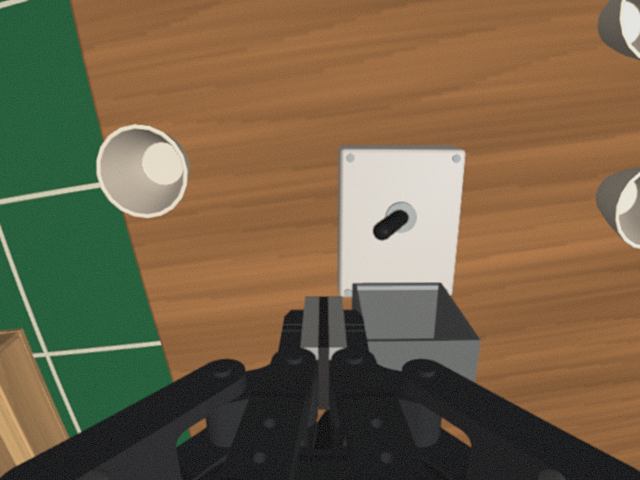

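play_rows(moves=[{"offset": [0,0.1,0],"angular": [0,0,0]},{"offset": [0,0.1,0],"angular": [0,0,0]},{"offset": [0,0.1,0],"angular": [0,0,0]},{"offset": [0,0.1,0],"angular": [0,0,0]},{"offset": [0,0.1,0],"angular": [0,0,0]},{"offset": [0,0,0],"angular": [0,0,0]},{"offset": [0,0,0.03],"angular": [0,0,0]},{"offset": [0,0,0.03],"angular": [0,0,0]},{"offset": [0,0,0.03],"angular": [0,0,0]},{"offset": [0,0,0.03],"angular": [0,0,0]},{"offset": [0,0,0.02],"angular": [0,0,0]},{"offset": [0,0,0.02],"angular": [0,0,0]},{"offset": [0,0,0],"angular": [0,0,0]}])

```text
time: 10.2
position: [0.5454, -0.2012, 0.0682]
tcp_rot: [-1.57, -0.0, -0.139]
force: [0.0, -0.4, -0.5]
opening: 0.0
```

play_rows(moves=[{"offset": [0,0,0.01],"angular": [0,0,0]},{"offset": [0,0,0.01],"angular": [0,0,0]},{"offset": [0,0,0],"angular": [0,0,0]},{"offset": [0,0,0],"angular": [0,0,0]}])

```text
time: 10.6
position: [0.5458, -0.1969, 0.0679]
tcp_rot: [-1.57, 0.0, -0.14]
force: [0.3, 0.1, 0.3]
opening: 0.0001
```

Run:
```python
from h import *
st()
```

```text
t 10.6 box [-8.2 -9.7 49.9] rpy [-1.57  0.   -0.14] F [0.3 0.1 0.3] open 0.0001 q [-0.35  0.39 -0.33  0.85  0.   -0.21]
```

play_rows(moves=[{"offset": [0,0,0.01],"angular": [0,0,0]},{"offset": [0,0,0.01],"angular": [0,0,0]},{"offset": [0,0,0],"angular": [0,0,0]}])

```text
time: 10.9
position: [0.5466, -0.1918, 0.068]
tcp_rot: [-1.571, 0.0, -0.139]
force: [-0.7, 0.5, -0.1]
opening: -0.0002
```

play_rows(moves=[{"offset": [0,0,0.01],"angular": [0,0,0]},{"offset": [0,0,0],"angular": [0,0,0]}])

```text
time: 11.1
position: [0.547, -0.1893, 0.068]
tcp_rot: [-1.571, 0.0, -0.139]
force: [-0.7, 0.1, -0.0]
opening: 0.0001
```

play_rows(moves=[{"offset": [0,0,0.01],"angular": [0,0,0]},{"offset": [0,0,0],"angular": [0,0,0]}])

```text
time: 11.3
position: [0.5473, -0.1876, 0.0681]
tcp_rot: [-1.572, -0.0, -0.14]
force: [-0.2, -3.0, 0.5]
opening: 0.0002
```

play_rows(moves=[{"offset": [0,0,0.008],"angular": [0,0,0]},{"offset": [0,0,0],"angular": [0,0,0]}])

```text
time: 11.5
position: [0.5474, -0.1871, 0.0682]
tcp_rot: [-1.575, -0.0, -0.141]
force: [-1.6, -6.7, -0.8]
opening: 0.0
```

play_rows(moves=[{"offset": [0,0,0.008],"angular": [0,0,0]},{"offset": [0,0,0],"angular": [0,0,0]}])

```text
time: 11.7
position: [0.5474, -0.1867, 0.0682]
tcp_rot: [-1.579, 0.0, -0.142]
force: [-2.7, -13.3, -1.0]
opening: -0.0002
```

play_rows(moves=[{"offset": [0,0,-0.06],"angular": [0,0,0]},{"offset": [0,0,-0.1],"angular": [0,0,0]},{"offset": [0,-0.1,-0.05],"angular": [0,0,0]},{"offset": [0,-0.13,0],"angular": [0,0,0]},{"offset": [0,-0.13,0],"angular": [0,0,0]},{"offset": [0,-0.14,0],"angular": [0,0,0]},{"offset": [0,0,0],"angular": [0,0,0]},{"offset": [0,0,0],"angular": [0,0,0]}])

```text
time: 12.5
position: [0.5412, -0.2353, 0.1939]
tcp_rot: [-1.57, -0.002, -0.14]
force: [0.3, 1.5, -0.1]
opening: -0.0002
```

Run:
```python
from h import *
st(); print(delta([78,0,178]).round(3))
im,d,m,T=grab('wrist'); cv2.imwrite('pics/w3.png',im)
P=((cloud(d,m,T)-C)@R.from_euler('z',YAW).as_matrix()*1000).reshape(-1,3)
g=P[(abs(P[:,0]+8)<12)&(abs(P[:,1])<40)&(P[:,2]>50)&(P[:,2]<80)]
print(len(g),g.min(0),g.max(0),g.mean(0))
g=g[g[:,2]>60]; print('angle est', np.arctan2(g[:,1].mean(),g[:,2].mean()-30)+.6)
im,d,m,T=grab('top')
P=((cloud(d,m,T)-C)@R.from_euler('z',YAW).as_matrix()*1000).reshape(-1,3)
g=P[(P[:,0]>30)&(P[:,0]<115)&(abs(P[:,1])<33)&(P[:,2]>50)&(P[:,2]<165)]
for z in range(50,165,10):
    h=g[(g[:,2]>=z)&(g[:,2]<z+10)]
    if len(h)>3: print(z,len(h),h[:,0].min(),h[:,0].max(),np.median(h[:,1]))
```

```text
t 12.5 box [ -7.4 -48.3 175.9] rpy [-1.57  -0.002 -0.14 ] F [ 0.3  1.5 -0.1] open -0.0002 q [-0.41  0.31 -0.14  1.12  0.   -0.27]
[ 0.342 -0.008  0.193]
629 [-14.16262832   4.19688697  50.00321986] [-2.13409781 26.23033279 69.33383344] [-9.13979714 15.01831311 61.06922966]
angle est 1.083489898038709
50 47 41.13135420571195 89.51867457865445 32.563990103382906
60 38 40.43765912255295 90.87672360342589 32.638658557733315
70 36 40.42667899035567 90.01860384469495 32.71155648363212
80 32 40.38821965188006 84.61892688174832 32.75439687980435
90 31 40.33614059146343 76.9720541516507 32.72646653344451
100 35 39.98147277727041 73.55223305372414 32.61449191350384
110 1516 39.30402581204087 90.42872661942536 4.950957440479719
120 30 67.47283655136921 81.01466695416823 3.9308062125838332
130 33 67.57502423855261 82.8679014396839 4.8465729169577605
140 32 67.10891652357006 81.76756888726443 4.587418874630229
150 87 66.94575575051716 81.58861856737826 0.40626605932051035
```

View pics/w3.png

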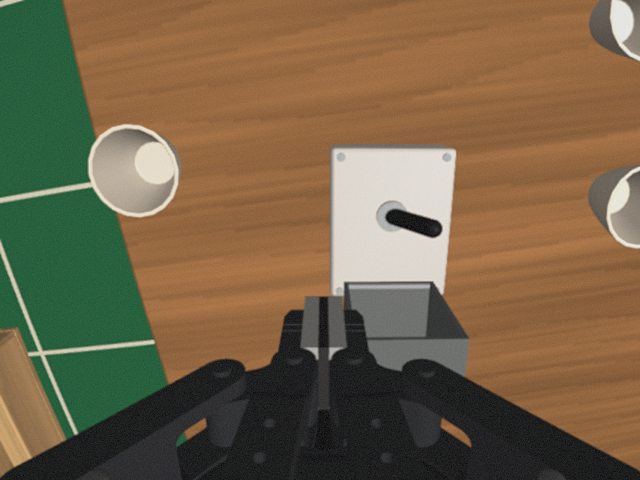

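play_rows(hand=0.2, moves=[{"offset": [0,0,0.065],"angular": [0,0,0]},{"offset": [0,0,0.065],"angular": [0,0,0]},{"offset": [0,0,0.065],"angular": [0,0,0]},{"offset": [0.11,0,0],"angular": [0,0,0]},{"offset": [0.11,0,0],"angular": [0,0,0]},{"offset": [0.11,0,0],"angular": [0,0,0]},{"offset": [0,0,0],"angular": [0,0,0]},{"offset": [0,0.07,0],"angular": [0,0,0]},{"offset": [0,0.07,0],"angular": [0,0,0]},{"offset": [0,0.065,0],"angular": [0,0,0]},{"offset": [0,0,0],"angular": [0,0,0]}])

```text
time: 13.7
position: [0.6266, -0.1965, 0.139]
tcp_rot: [-1.57, 0.005, -0.139]
force: [-1.1, 1.0, 1.2]
opening: 0.034
```

play_rows(hand=1, moves=[{"offset": [0,0,0],"angular": [0,0,0]},{"offset": [0,0,0],"angular": [0,0,0]},{"offset": [0,0,0],"angular": [0,0,0]},{"offset": [0,0,0],"angular": [0,0,0]},{"offset": [0,0,0],"angular": [0,0,0]}])

```text
time: 14.2
position: [0.6293, -0.1989, 0.1427]
tcp_rot: [-1.572, -0.001, -0.14]
force: [-2.3, -2.3, 2.4]
opening: 0.0094
```

Run:
```python
from h import *
st()
q=inbox(ctrl.read_state()['position'])+[0,0,19]-np.array([42,0,30.5])
r=np.hypot(q[0],q[2]); th=np.arctan2(q[2],-q[0])-np.arctan2(36,112); print('r',r,'theta',th)
a0=np.arctan2(36,112); ts=np.linspace(th,0,16)
w=np.stack([-r*np.cos(ts+a0),r*np.sin(ts+a0)],1); dd=np.diff(w,axis=0)/250
for t,a in zip(ts[1:],dd): print(round(t,2),'x %.3f y %.3f'%(a[0],-a[1]))
```

```text
t 14.2 box [7.470e+01 1.000e-01 1.247e+02] rpy [-1.572e+00 -1.000e-03 -1.400e-01] F [-2.3 -2.3  2.4] open 0.0094 q [-0.31  0.47 -0.03  1.08 -0.   -0.17]
r 117.79451600621213 theta 1.5415196993476916
1.44 x -0.047 y -0.011
1.34 x -0.048 y -0.006
1.23 x -0.048 y -0.001
1.13 x -0.048 y 0.004
1.03 x -0.048 y 0.009
0.92 x -0.046 y 0.014
0.82 x -0.045 y 0.018
0.72 x -0.043 y 0.023
0.62 x -0.040 y 0.027
0.51 x -0.037 y 0.031
0.41 x -0.034 y 0.035
0.31 x -0.030 y 0.038
0.21 x -0.026 y 0.041
0.1 x -0.022 y 0.043
0.0 x -0.017 y 0.045
```

play_rows(moves=[{"offset": [-0.047,-0.011,0],"angular": [0,0,0]},{"offset": [-0.048,-0.006,0],"angular": [0,0,0]},{"offset": [-0.048,-0.001,0],"angular": [0,0,0]},{"offset": [-0.048,0.004,0],"angular": [0,0,0]},{"offset": [-0.048,0.009,0],"angular": [0,0,0]},{"offset": [-0.046,0.014,0],"angular": [0,0,0]},{"offset": [-0.045,0.018,0],"angular": [0,0,0]},{"offset": [-0.043,0.023,0],"angular": [0,0,0]},{"offset": [-0.04,0.027,0],"angular": [0,0,0]},{"offset": [-0.037,0.031,0],"angular": [0,0,0]},{"offset": [-0.034,0.035,0],"angular": [0,0,0]},{"offset": [-0.03,0.038,0],"angular": [0,0,0]},{"offset": [-0.026,0.041,0],"angular": [0,0,0]},{"offset": [0,0,0],"angular": [0,0,0]}])

```text
time: 15.6
position: [0.4949, -0.1803, 0.0863]
tcp_rot: [-1.572, -0.001, -0.14]
force: [-2.0, -4.0, 2.6]
opening: 0.0097
```

play_rows(moves=[{"offset": [-0.022,0.043,0],"angular": [0,0,0]},{"offset": [-0.009,0.023,0],"angular": [0,0,0]},{"offset": [-0.008,0.022,0],"angular": [0,0,0]},{"offset": [0,0,0],"angular": [0,0,0]},{"offset": [0,0,0],"angular": [0,0,0]}])

```text
time: 16.1
position: [0.4858, -0.1791, 0.0649]
tcp_rot: [-1.573, -0.001, -0.14]
force: [-3.4, -4.1, 1.9]
opening: 0.0092
```

Run:
```python
from h import *
st()
```

```text
t 16.1 box [-70.2  -0.4  46.9] rpy [-1.573e+00 -1.000e-03 -1.400e-01] F [-3.4 -4.1  1.9] open 0.0092 q [-0.35  0.29 -0.49  0.79 -0.   -0.21]
```

play_rows(moves=[{"offset": [0,0.008,0],"angular": [0,0,0]},{"offset": [0,0,0],"angular": [0,0,0]}])

```text
time: 16.3
position: [0.4851, -0.179, 0.0628]
tcp_rot: [-1.573, 0.001, -0.14]
force: [-4.9, -4.6, 4.3]
opening: 0.0095
```

play_rows(moves=[{"offset": [0,0.008,0],"angular": [0,0,0]},{"offset": [0,0,0],"angular": [0,0,0]}])

```text
time: 16.5
position: [0.4846, -0.1789, 0.0606]
tcp_rot: [-1.573, 0.002, -0.14]
force: [-5.7, -4.0, 4.3]
opening: 0.0095
```

play_rows(moves=[{"offset": [0,0.008,0],"angular": [0,0,0]},{"offset": [0,0,0],"angular": [0,0,0]}])

```text
time: 16.7
position: [0.4842, -0.1788, 0.059]
tcp_rot: [-1.573, 0.002, -0.14]
force: [-7.9, -3.5, 8.0]
opening: 0.0094
```

play_rows(hand=-0.3, moves=[{"offset": [0,0,0],"angular": [0,0,0]},{"offset": [0,0,0],"angular": [0,0,0]},{"offset": [0,0,0],"angular": [0,0,0]},{"offset": [0,0,0],"angular": [0,0,0]},{"offset": [0,0,0],"angular": [0,0,0]},{"offset": [0,-0.1,0],"angular": [0,0,0]},{"offset": [0,-0.1,0],"angular": [0,0,0]},{"offset": [0,-0.1,0],"angular": [0,0,0]},{"offset": [0,-0.1,0],"angular": [0,0,0]},{"offset": [0,0,0],"angular": [0,0,0]},{"offset": [0,0,0],"angular": [0,0,0]}])

```text
time: 17.8
position: [0.4861, -0.1783, 0.1586]
tcp_rot: [-1.571, -0.001, -0.14]
force: [0.5, 0.3, -0.4]
opening: 0.0558
```

Run:
```python
from h import *
st(); print(delta([-70,0,140]).round(3))
for n in ['wrist','top']:
    im,d,m,T=grab(n); cv2.imwrite(f'pics/{n}4.png',im)
    P=((cloud(d,m,T)-C)@R.from_euler('z',YAW).as_matrix()*1000).reshape(-1,3)
    g=P[(P[:,0]>-36)&(P[:,0]<36)&(abs(P[:,1])<28)&(P[:,2]>70)&(P[:,2]<100)]
    if len(g)>50:
        A=np.c_[g[:,:2],np.ones(len(g))]; k=np.linalg.lstsq(A,g[:,2],rcond=None)[0]; print(n,len(g),'slope x,y,z0',k)
    g=P[(abs(P[:,0]+72)<12)&(abs(P[:,1])<6)&(P[:,2]>64)&(P[:,2]<95)]; print('tab',len(g),np.median(g,0))
# before, top
P=((np.load('top1.npz')['P']-C)@R.from_euler('z',YAW).as_matrix()*1000).reshape(-1,3)
g=P[(P[:,0]>-36)&(P[:,0]<36)&(abs(P[:,1])<28)&(P[:,2]>70)&(P[:,2]<100)]
A=np.c_[g[:,:2],np.ones(len(g))]; print('before',np.linalg.lstsq(A,g[:,2],rcond=None)[0])
g=P[(abs(P[:,0]+72)<12)&(abs(P[:,1])<6)&(P[:,2]>64)&(P[:,2]<95)]; print('tab',len(g),np.median(g,0))
```

```text
t 17.8 box [-69.9   0.4 140.6] rpy [-1.571e+00 -1.000e-03 -1.400e-01] F [ 0.5  0.3 -0.4] open 0.0558 q [-0.35  0.2  -0.36  1.    0.   -0.21]
[-0.     0.002 -0.002]
wrist 10553 slope x,y,z0 [6.38725927e-04 4.30188532e-04 8.17137765e+01]
tab 857 [-72.67992091  -0.50422643  75.24309191]
top 1489 slope x,y,z0 [-2.14143757e-03 -1.10804089e-03  7.87147319e+01]
tab 55 [-76.64879357   0.61378109  72.45863725]
before [ 9.57272947e-04 -3.14036244e-03  7.87365370e+01]
tab 120 [-70.22867144   0.610405    72.22924528]
```

View pics/wrist4.png

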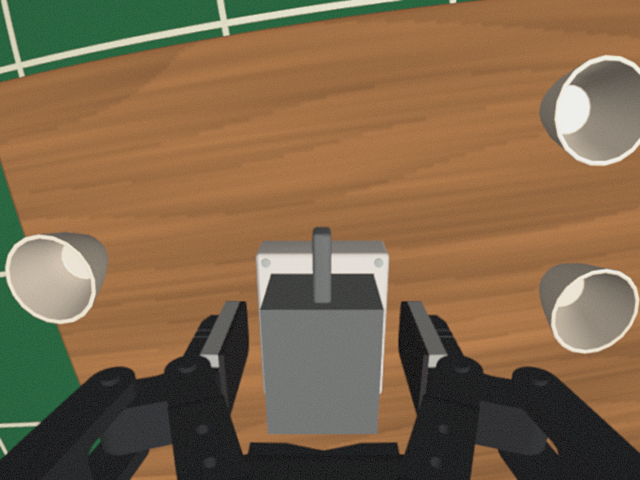

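```bash
python3 -c "
from h import *
print(ctrl.hand_in()); st()"
```

```text
the job is handed in; nothing more can be done
None
the job is handed in; nothing more can be done
```

I switched the grinder on and handed the job in at about 18 s of robot time. I gripped the tab of the right-hand box and swung the guard up to about 1.54 rad. Then I pushed the toggle over to the left, took hold of the tab again, lowered the guard and let go.

- **Toggle:** It pushed back with about 13 N at the end of its travel, so it is against the stop. The wrist picture taken before closing shows it leaning left. A rough estimate from the depth image gave only 1.08 rad instead of 1.2. I put that down to the camera seeing just the near side of the stick, and I relied on the force at the stop.
- **Guard:** After I let go, its top is level within about 0.002 rad and at the same height as at the start, to within about 0.1 mm. While I lowered it, the gripper went about 6 mm below where I expected before the force reached 8 N, which I took to be the pads slipping on the tab.
- **Rest of the scene:** I didn't go near the hotplate box. The gripper ended about 9 cm above where it had gripped the tab, open and touching nothing.

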